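# Lay a dowel in the drilling jig and index the drill guide at its notch

## Task

Get the drilling jig ready: take the wooden dowel that stands upright on the bench, lay it on its side in the jig's V cradle, roughly centred along it, and let go of it. Then take the wooden handle of the drill-guide carriage and slide the carriage along its rail until its spring ball clicks into the notch between the two ridges of the notch block, and finish there still gripping the handle, with the carriage at rest in the notch - do not let go at the end. Leave the tin, the glue bottle and the tape measure where they are.

Things in the scene. Friction and masses are not known exactly. Their poses are not given: they have to be found in the camera images.
- jig: Drilling jig, screwed down: plywood base 185 (x) x 360 (y) x 18 mm. Origin on the bench under the base; +y is the long direction, along the cradle and the rail. The aluminium rail (24 mm wide, 14 mm high, on the base) runs along y at x = +45 mm; the cradle lies at x = -50 mm.
- cradle (a point): Where the lying dowel's axis belongs, midway along the cradle: 49 mm above the bench, at x = -50, y = -30 mm in the jig, axes as the jig's; the dowel lies along y. Cradle: two wooden 90 degree V saddles, each 16 mm thick along y, centred 50 mm either side of this point (84 mm free between them for fingers); saddle tops 49 mm above the bench, base between them at 18 mm.
- dowel: Plain round wooden dowel, 33 mm diameter, 166 mm long, about 0.09 kg, at first standing on end on the bench. Its own y axis is its length axis; the origin lies on its side surface at mid length.
- dowel_center (a point): Centre of the dowel, on its axis at mid length (83 mm above the bench while it stands); own y axis along its length.
- carriage: Drill-guide carriage, aluminium, 40 mm long along the rail. Origin on the jig base's top, on the rail's centre line, at mid carriage; axes as the jig's. It starts near the rail's +y end and slides on the rail towards the jig's -y (friction about 1 N), 290 mm in all, to an end stop well beyond the notch. Handle, drill-bush arm and spring ball are all at the y of the origin.
- carriage_handle (a point): Grip point of the carriage's handle: an upright wooden tab on top of the carriage, 30 mm along x, 14 mm along y (the sliding direction), from 86 to 126 mm above the bench; this point is in its middle plane at 110 mm. It can be pinched from above across the 14 mm.
- notch (a point): The notch: dip between two rounded steel ridges (crests 14 mm apart, running along x) on the dark notch block. Axes as the jig's. The carriage is in it when its origin has this point's y. The ball meets the first ridge 14 mm before the notch, resists with up to about 7 N for 7 mm, then pulls forward with up to 5 N and settles in the notch; leaving it either way takes about 7 N again.
- wax_tin: Round tin, 69 mm diameter, 59 mm high, standing behind the jig; origin at its underside. Leave alone.
- glue_bottle: Glue bottle with pointed cap, 38 x 56 mm, 163 mm high, standing behind the jig; origin at its underside. Leave alone.
- tape_measure: Black tape measure, 94 x 139 x 41 mm, lying behind the jig; origin at its underside. Leave alone.
- drill_bush (a point): Underside of the brass drill bush (18 mm diameter) in the carriage's 36 mm wide arm, which reaches to -x over the cradle line. The bush's underside is 72 mm and the arm's 76 mm above the bench: they pass 6 mm over a dowel that lies properly (its top is at 66 mm).
- plunger_ball (a point): Lowest point of the steel ball (10 mm) of the spring plunger under the brass boss on the carriage's +x side, 37 mm from the rail's centre line.
- notch_block: Dark steel block, 22 x 44 x 18 mm (ridges to 23 mm), fixed on the jig's base beyond the rail, at x = +82 mm in the jig; where along the rail it sits varies, between the jig's middle and 70 mm to -y of it. Origin at its underside.
Not all that is in view belongs to the job. Of the things that look like the dowel, take the one that is farthest from the robot's base at the start.

How it is judged:
By the outcome, as a careful person would: the job done as asked, in the order asked, and still so for the second after the job is handed in, while the arm keeps its last pose, push and grip.
It also fails if it takes over 61 s, if anything falls off the work surface, if the arm or the gripper's body presses on something with over 40 N, if the wrist force passes 120 N, or if a joint passes its speed limit or range.

## Robot

A 6-joint arm with a two-finger parallel gripper is mounted at the origin on a cart in front of the work surface, level with it; the furniture and walls round the work are solid. World frame = base frame: x ahead of the robot, y to its left, z up, the work surface at z = 0. Lengths are in m, angles in degrees, forces in N, time in s.
With the tool pointing down it reaches from about 0.4 to 0.825 m from the base axis. Payload 7 kg.
Tool frame: the origin (TCP) lies on the centre line of the jaws, within the pads' length; the fingertips stand 14 mm ahead of it and the grasp point (between the pads) lies 5 mm behind it; z points along the fingers, y is the line along which they close (so a half turn about z gives the same grasp; the last joint's range is limited). The gripper opens to 88 mm and grips with 3 to 60 N. Pads are 19 mm wide; open, the fingers measure 130 mm over their backs; the gripper's body (78 mm by 193 mm) begins 47 mm behind the grasp point.
Start: joints at [80.735, 20.546, 0.682, 0, -70.136, -16.507], TCP at [0.293, 0.608, 0.241] pointing down, gripper open.
Joint ranges: [-176.03, 176.03], [-82.01, 121.73], [-58.28, 71.71], [-173.87, 95.51], [-174.79, -0.11], [-173.66, 173.66]. Speed limits (degrees/s): [136.94, 136.94, 172.46, 180, 180, 180].

## Interface

Orientations are given as [roll, pitch, yaw] about the fixed x, y, z axes, in that order (R = Rz(yaw) Ry(pitch) Rx(roll)).
In Python, from plant import r gives the robot as it stands.
- The arm moves only by the tool send_rows, never from a script. Its argument "steps" is a list of rows, each an object with "dp": the shift along the tool's x, y, z in mm, a list of three; "roll": the turn about the tool's z in rad; "jaw": the opening in per cent of the stroke, from 0 (shut) to 100 (fully open). In form: [{"dp": [tx, ty, tz], "roll": roll, "jaw": jaw}, ...]. A call has 1 to 5 rows; each row is the pose to reach, as a shift and turn from the pose commanded when the call began, along the tool's axes at that moment; what a row does not reach only later rows make up. A row lasts 1/8 s, in which the tool goes at most 62.5 mm and 10.7 degrees, less where a joint would pass 70% of its speed; a pose out of reach is approached as far as the arm can. A call with a gripper value outside its range is refused whole. The fingers move at their own pace and stop on an object; "newtons" is the grip in N (left out, the last holds). Time passes only in rows, so rows that repeat a pose let the fingers close. It gives the time, the measured TCP pose, the force, the opening and the grip force at its end, in the units of the state.
- r.get_state(): the state, without advancing time (a new reading comes with each control period).
- r.capture(name): name is "side" or "top" or "wrist"; returns a dict with "image" (420x560x3 uint8, blue, green, red), "K" (3x3 intrinsics, pixels), "rvec" (rotation vector, rad) and "tvec" (3), from world to camera coordinates, as OpenCV has them. Camera axes: x right, y down, z forward; pixel columns grow to the right and rows downward; lengths in m; the calibration is good to about 2 mm. A picture is of the moment at which its call begins. There is no depth.
- r.close_job(): hands the job in; it is judged then, once.
The state is a dict: "time_s": time; "joints": joint angles; "qd": joint speeds; "joint_torque": joint torques, N m; "tcp_pos": TCP position; "eef_rot": TCP orientation; "contact_force": force on the tool from outside, world axes, zero at the start; "moment": the same for the moment, N m; "gripper_width": finger opening in m; "gripper_force": force on a finger pad.
Only numpy, scipy, OpenCV 4.12 (cv2) and the standard library are available. Lean on these libraries where they do the work, as an engineer would, in place of code of your own. Each camera call takes 0.05 s, during which the arm holds its last target. There are 200 camera calls.

## Working session

There is one attempt and no reset: what is moved stays moved. The work goes in short steps, Python scripts to look and compute and a tool call to move; the robot and the scene stay as the last step left them, time stands still between calls to the robot, and variables do not carry over. Pictures are saved under pics/ and viewed, at most 10 in all, crops included, and the job is handed in when it is done.

Besides the shell and the picture viewer there is one more tool, called after "Emit:" as name(argument=value, ...), one argument or row to a line, values as JSON. send_rows: Moves the arm, as the interface text tells. Its arguments: {"type":"object","properties":{"steps":{"type":"array","items":{"type":"object","properties":{"dp":{"type":"array","items":{"type":"number"}},"roll":{"type":"number"},"jaw":{"type":"number"}}}},"newtons":{"type":"number"}},"required":["steps"]}

```bash
mkdir -p pics; ls
cat > h.py <<'E'
import numpy as np, cv2
from plant import r
def cap(n,save=None):
    c=r.capture(n)
    if save: cv2.imwrite('pics/'+save,c['image'])
    c['R']=cv2.Rodrigues(np.array(c['rvec'],float))[0]; c['t']=np.array(c['tvec'],float).ravel(); c['K']=np.array(c['K'],float)
    return c
def ray(c,p):
    d=c['R'].T@np.linalg.solve(c['K'],[p[0],p[1],1.]); return -c['R'].T@c['t'],d/np.linalg.norm(d)
def onz(c,p,z):
    o,d=ray(c,p); return o+d*(z-o[2])/d[2]
def tri(c1,p1,c2,p2):
    o,d=ray(c1,p1);q,e=ray(c2,p2)
    s=np.linalg.lstsq(np.c_[d,-e],q-o,rcond=None)[0]; a=o+s[0]*d;b=q+s[1]*e
    return (a+b)/2,np.linalg.norm(a-b)
def proj(c,X):
    v=c['K']@(c['R']@np.array(X,float)+c['t']); return v[:2]/v[2]
E
python3 - <<'E'
from h import *
np.set_printoptions(precision=3,suppress=True)
import pickle
d={}
for n in('side','top','wrist'):
    d[n]=cap(n,n+'0.png'); print(n,ray(d[n],(280,210)))
pickle.dump(d,open('c0.pkl','wb'))
cv2.imwrite('pics/st0.png',cv2.resize(np.hstack([d['side']['image'],d['top']['image']]),(800,300)))
print(r.get_state())
E
```

```text
pics
side (array([ 0.166, -0.841,  0.616]), array([ 0.363,  0.795, -0.486]))
top (array([ 0.381, -0.015,  1.384]), array([ 0.14 ,  0.021, -0.99 ]))
wrist (array([0.358, 0.576, 0.383]), array([-0.247,  0.103, -0.963]))
{'time_s': 0.15, 'joints': array([ 80.736,  20.582,   0.647,  -0.013, -70.137, -16.507]), 'qd': array([ 0.052, -0.059,  0.1  ,  0.022, -0.014, -0.047]), 'joint_torque': array([ -0.002, -58.327,  29.329,   7.001,   0.009,  -0.   ]), 'tcp_pos': array([0.293, 0.608, 0.24 ]), 'eef_rot': array([179.927,  -0.009, -25.775]), 'contact_force': array([0.767, 0.228, 1.034]), 'moment': array([-0.048, -0.044, -0.015]), 'gripper_force': 0.0, 'gripper_width': 0.08773745491267686}
```

View pics/side0.png

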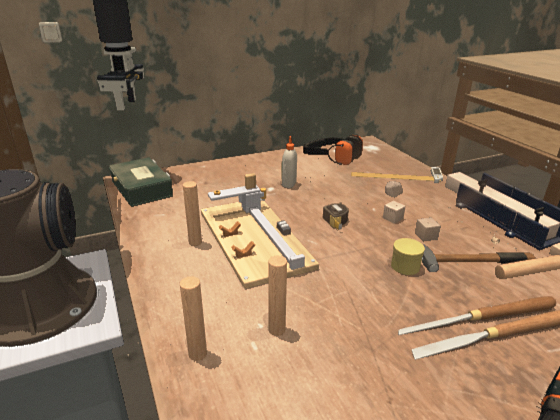

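View pics/top0.png

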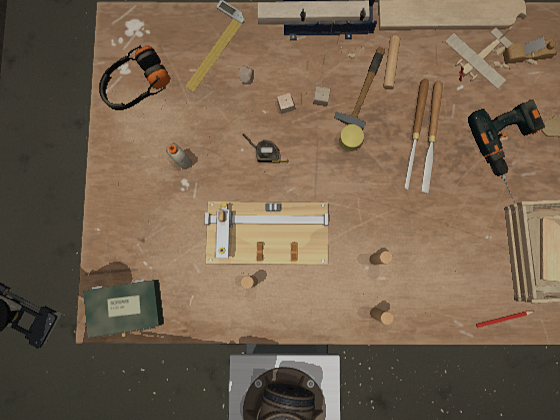

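The side view shows three upright dowels, with tops at about (191,185), (190,285) and (277,262). In the top view they are at (248,282), (381,317) and (381,257). The last one looks farthest from the base, which is at about (283,395). I'll confirm that with numbers and an enlarged crop.

Run:
```python
from h import *
import pickle
np.set_printoptions(precision=4,suppress=True)
d=pickle.load(open('c0.pkl','rb'));T=d['top'];S=d['side']
print('base px top',proj(T,[0,0,0]),'side')
for n,s,t in(('A',(190,184),(248,281)),('B',(190,285),(380,316)),('C',(277,262),(380,256))):
    X,e=tri(S,s,T,t); print(n,X,'gap',e,'dist',np.hypot(*X[:2]))
a=cv2.resize(T['image'][190:330,195:400],None,fx=3.9,fy=3.9,interpolation=cv2.INTER_CUBIC)
cv2.imwrite('pics/topcrop.png',a)
b=cv2.resize(S['image'][165:345,175:335],None,fx=3.3,fy=3.3,interpolation=cv2.INTER_CUBIC)
cv2.imwrite('pics/sidecrop.png',b)
```

```text
base px top [283.7149 410.6297] side
A [0.3629 0.0933 0.1651] gap 0.006692724284289408 dist 0.37472952915655255
B [ 0.2742 -0.2513  0.147 ] gap 0.0053462532613688 dist 0.3719246487531102
C [ 0.4312 -0.2542  0.1514] gap 0.0031186794045770195 dist 0.5005044825778643
```

View pics/topcrop.png

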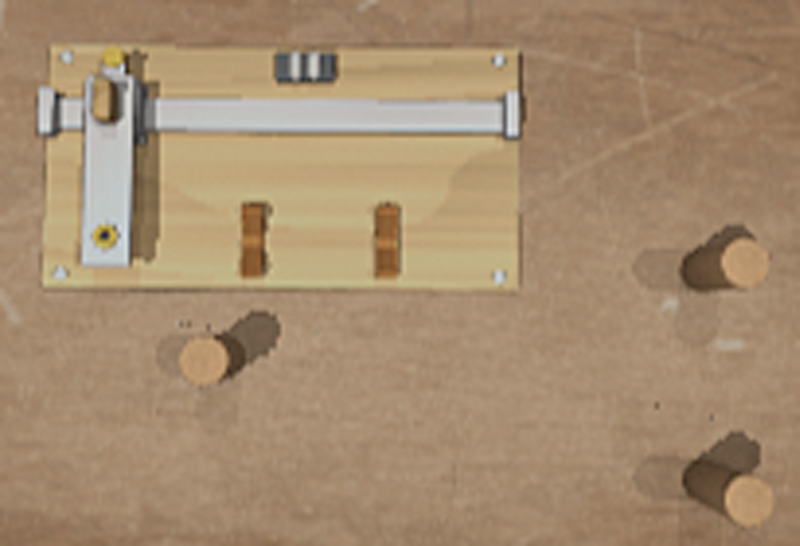

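View pics/sidecrop.png

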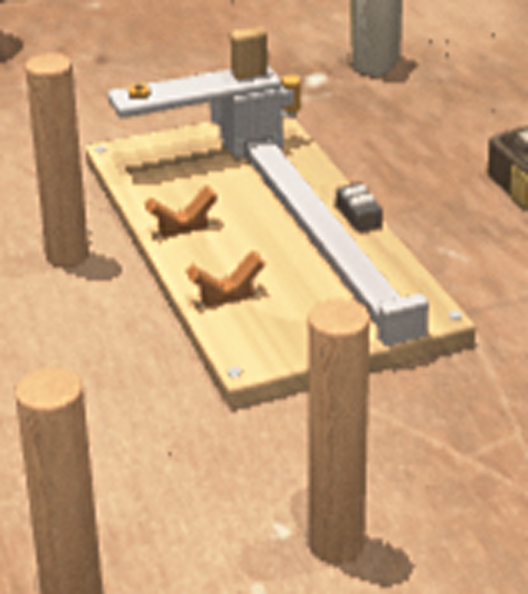

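The crop confirms the target. The candidates in the top view are A (247,282), B (387,318) and C (386,257). They stand 0.37, 0.37 and 0.50 m from the base, so C is the farthest and is the one to take. The crop also shows the handle at the jig's +y end and the saddle tops at about (260,251) and (294,251). The notch block is at (273,207), with its two ridges visible.

Run:
```python
from h import *
import pickle
np.set_printoptions(precision=4,suppress=True)
d=pickle.load(open('c0.pkl','rb'));T=d['top'];S=d['side']
t=lambda x,y:(195+x/3.9-.4,190+y/3.9-.4)
s=lambda x,y:(175+x/3.3-.35,165+y/3.3-.35)
X,e=tri(S,s(338,317),T,t(745,262));print('C',X,e)
for n,a,b in(('screw+y-x',(100,149),(61,272)),('screw-y-x',(235,373),(499,276)),('screw-y+x',(456,315),(499,61)),('handletop',(249,36),(101,100)),('sad1',(183,222),(254,240)),('sad2',(230,288),(387,240)),('block',(358,190),(305,67))):
    X,e=tri(S,s(*a),T,t(*b));print(n,X,e)
print('screws@18', [onz(T,t(*p),.018) for p in((67,57),(499,61),(499,276),(61,272))])
print('handle@126',onz(T,t(101,98),.126),'block@22',onz(T,t(305,67),.022),'sad@49',onz(T,t(254,240),.049),onz(T,t(387,240),.049))
print('C@166',onz(T,t(745,262),.166)); print(d['wrist']['K'])
```

```text
C [ 0.4274 -0.2661  0.1633] 0.005812199708225199
screw+y-x [0.4234 0.218  0.0189] 0.007048822414859425
screw-y-x [ 0.4222 -0.1113  0.017 ] 0.005798461312878038
screw-y+x [ 0.5865 -0.1124  0.0185] 0.0037123602762855167
handletop [0.5423 0.1754 0.1204] 0.0037757080033319866
sad1 [0.4481 0.0729 0.0234] 0.006138163472569195
sad2 [ 0.4491 -0.0271  0.0248] 0.004575480030086979
block [0.5776 0.0348 0.0427] 0.004214785096467317
screws@18 [array([0.5904, 0.217 , 0.018 ]), array([ 0.5883, -0.1132,  0.018 ]), array([ 0.4249, -0.112 ,  0.018 ]), array([0.4268, 0.2173, 0.018 ])]
handle@126 [0.5448 0.174  0.126 ] block@22 [0.5826 0.0348 0.022 ] sad@49 [0.4497 0.0704 0.049 ] [ 0.45   -0.0276  0.049 ]
C@166 [ 0.43   -0.2665  0.166 ]
[[354.4017   0.     275.2388]
 [  0.     354.4017 208.9354]
 [  0.       0.       1.    ]]
```

Emit:
send_rows(
  steps=[
    {"dp": [0,0,-50],"roll": 0,"jaw": 100},
    {"dp": [50,40,-60],"roll": 0.15,"jaw": 100},
    {"dp": [100,90,-60],"roll": 0.3,"jaw": 100},
    {"dp": [140,140,-60],"roll": 0.45,"jaw": 100},
    {"dp": [180,190,-60],"roll": 0.6,"jaw": 100},
  ],
)

```text
time_s: 0.78
tcp_pos: [0.3701, 0.3695, 0.3004]
eef_rot: [180.0, -0.0, -60.4]
contact_force: [0.9, -0.5, -0.1]
gripper_width: 0.0877
gripper_force: 0.0
```

Emit:
send_rows(
  steps=[
    {"dp": [60,5,0],"roll": 0.13,"jaw": 100},
    {"dp": [120,10,0],"roll": 0.26,"jaw": 100},
    {"dp": [180,15,0],"roll": 0.39,"jaw": 100},
    {"dp": [240,19,0],"roll": 0.517,"jaw": 100},
    {"dp": [277,19,0],"roll": 0.517,"jaw": 100},
  ],
)

```text
time_s: 1.4
tcp_pos: [0.4917, 0.1195, 0.3007]
eef_rot: [-180.0, 0.0, -90.0]
contact_force: [0.4, 0.1, 0.7]
gripper_width: 0.0879
gripper_force: 0.0
```

Run:
```python
from h import *
import pickle
np.set_printoptions(precision=4,suppress=True)
c=cap('wrist','w1.png');pickle.dump(c,open('w1.pkl','wb'))
st=r.get_state();print(st['tcp_pos'],st['eef_rot'],ray(c,(275,209)))
cv2.imwrite('pics/w1b.png',cv2.resize(c['image'],(800,600),interpolation=cv2.INTER_CUBIC))
for X in([.545,.174,.126],[.582,.035,.022],[.45,.07,.049],[.45,-.028,.049],[.427,-.266,.166]):print(proj(c,X)/.7)
```

```text
[0.4929 0.1175 0.3004] [179.9908  -0.0701 -89.899 ] (array([0.4917, 0.0471, 0.4441]), array([ 0.0013,  0.266 , -0.964 ]))
[314.1788 354.5635]
[280.4791 143.0151]
[448.2141 190.0156]
[452.328  49.653]
[ 572.0381 -730.5764]
```

View pics/w1b.png

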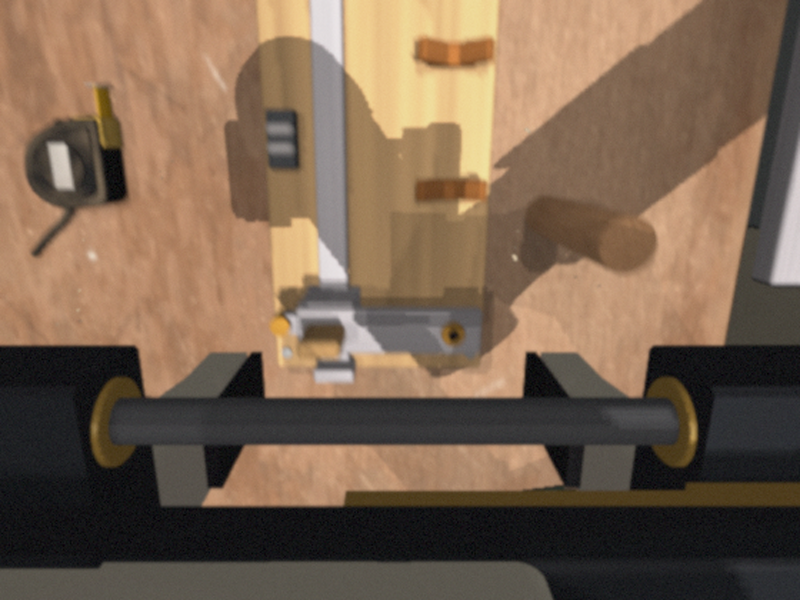

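The wrist view (800-px scale) shows the handle at about (322,345), the bush at (453,333), the ridges at (282,130) and (282,147), and the saddles at (454,52) and (451,189). These lie within a few pixels of the predictions.

Run:
```python
from h import *
import pickle
np.set_printoptions(precision=4,suppress=True)
d=pickle.load(open('c0.pkl','rb'));T=d['top'];S=d['side'];W=pickle.load(open('w1.pkl','rb'))
t=lambda x,y:(195+x/3.9-.4,190+y/3.9-.4)
w=lambda x,y:(x*.7,y*.7)
for n,a,b in(('bush',(453,333),(105,236)),('ridges',(282,138.5),(304,67)),('sad1',(451,186),(254,240)),('sad2',(454,49),(387,240)),('handle',(322,348),(101,95))):
    print(n,*tri(W,w(*a),T,t(*b)))
print('ridges',onz(W,w(282,130),.023),onz(W,w(282,147),.023),'hand',onz(W,w(322,348),.126))
print('sad',onz(W,w(451,189),.049),onz(W,w(454,52),.049))
print('base edges',[onz(W,w(*p),.018) for p in((259,5),(272,250),(498,5),(489,250),(313,5),(343,5),(319,250),(347,250))])
```

```text
bush [0.4488 0.1733 0.0877] 0.0038403605040916635
ridges [0.5782 0.0336 0.0409] 0.00413721133229441
sad1 [0.4492 0.068  0.0616] 0.003241099374305911
sad2 [ 0.4496 -0.0274  0.055 ] 0.000334872516160002
handle [0.5464 0.1776 0.1041] 0.006941597843338463
ridges [0.58   0.0252 0.023 ] [0.5808 0.0381 0.023 ] hand [0.5396 0.1693 0.126 ]
sad [0.4479 0.0692 0.049 ] [ 0.4488 -0.0265  0.049 ]
base edges [array([ 0.5933, -0.0645,  0.018 ]), array([0.5951, 0.1219, 0.018 ]), array([ 0.4133, -0.0646,  0.018 ]), array([0.4106, 0.1217, 0.018 ]), array([ 0.5526, -0.0645,  0.018 ]), array([ 0.53  , -0.0645,  0.018 ]), array([0.5551, 0.1219, 0.018 ]), array([0.5313, 0.1219, 0.018 ])]
```

Emit:
send_rows(
  steps=[
    {"dp": [60,10,0],"roll": 0,"jaw": 100},
    {"dp": [120,20,0],"roll": 0,"jaw": 100},
    {"dp": [180,40,0],"roll": 0,"jaw": 100},
    {"dp": [240,50,0],"roll": 0,"jaw": 100},
    {"dp": [250,60,0],"roll": 0,"jaw": 100},
  ],
)

```text
time_s: 2.08
tcp_pos: [0.4312, -0.1311, 0.3004]
eef_rot: [180.0, -0.0, -90.0]
contact_force: [-0.6, 0.9, 0.9]
gripper_width: 0.0879
gripper_force: 0.0
```

Run:
```python
from h import *
np.set_printoptions(precision=4,suppress=True)
c=cap('wrist','w2.png')
p=proj(c,[.43,-.266,.166]);print(p)
hsv=cv2.cvtColor(c['image'],cv2.COLOR_BGR2HSV);print(hsv[int(p[1])-20:int(p[1])+21:8,int(p[0])-30:int(p[0])+31:10].reshape(-1,7,3)[:, :, :].tolist())
cv2.imwrite('pics/w2c.png',cv2.resize(c['image'][:300,100:460],None,fx=2,fy=2))
```

```text
[277.0851  19.7497]
[]
```

View pics/w2c.png

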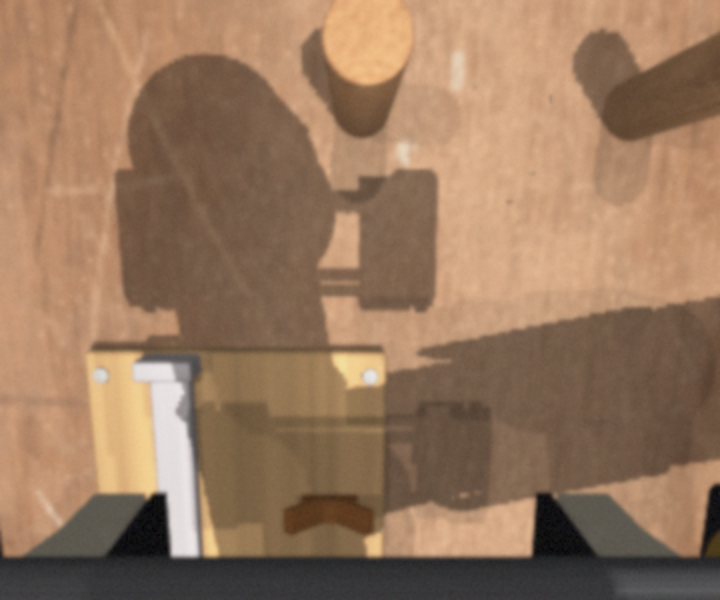

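The dowel's top is centred at crop (367,40), which is full-image pixel (283,20). That puts it at about (0.426, -0.266), consistent with the triangulation.

Emit:
send_rows(
  steps=[
    {"dp": [60,3,10],"roll": 0,"jaw": 100},
    {"dp": [120,5,20],"roll": 0,"jaw": 100},
    {"dp": [135,5,75],"roll": 0,"jaw": 100},
    {"dp": [135,5,130],"roll": 0,"jaw": 100},
    {"dp": [135,5,173],"roll": 0,"jaw": 70},
  ],
)

```text
time_s: 2.75
tcp_pos: [0.4274, -0.2626, 0.1254]
eef_rot: [179.9, 0.0, -89.8]
contact_force: [0.7, 0.3, 0.6]
gripper_width: 0.0818
gripper_force: 0.0
```

Emit:
send_rows(
  steps=[
    {"dp": [0,0,0],"roll": 0,"jaw": 50},
    {"dp": [0,0,0],"roll": 0,"jaw": 30},
    {"dp": [0,0,0],"roll": 0,"jaw": 20},
    {"dp": [0,0,0],"roll": 0,"jaw": 20},
    {"dp": [0,0,0],"roll": 0,"jaw": 20},
  ],
  newtons=4,
)

```text
time_s: 3.38
tcp_pos: [0.4282, -0.2634, 0.1284]
eef_rot: [-179.9, -0.0, -89.8]
contact_force: [-0.2, 0.2, 1.2]
gripper_width: 0.0334
gripper_force: 4.8
```

Emit:
send_rows(
  steps=[
    {"dp": [18,0,0],"roll": 0,"jaw": 20},
    {"dp": [35,0,1],"roll": 0,"jaw": 20},
    {"dp": [51,0,5],"roll": 0,"jaw": 20},
    {"dp": [68,0,11],"roll": 0,"jaw": 20},
    {"dp": [85,0,19],"roll": 0,"jaw": 20},
  ],
  newtons=3,
)

```text
time_s: 4.0
tcp_pos: [0.4281, -0.3496, 0.1079]
eef_rot: [180.0, 0.0, -89.8]
contact_force: [-0.5, 0.5, 0.5]
gripper_width: 0.0341
gripper_force: 2.9
```

Run:
```python
from h import *
c=cap('side','s2.png'); w=cap('wrist')
s=r.get_state();print(s['tcp_pos'],s['contact_force'],s['gripper_width'])
a=cv2.resize(c['image'][100:400,180:400],(440,600)); b=cv2.resize(w['image'][:,100:460],(360,420))
o=np.zeros((600,800,3),np.uint8);o[:,:440]=a;o[:420,440:]=b
cv2.imwrite('pics/s2c.png',o)
```

```text
[ 0.42764473 -0.35006444  0.10698639] [-1.66546719 -1.39867859  2.6886957 ] 0.034080364397999593
```

View pics/s2c.png

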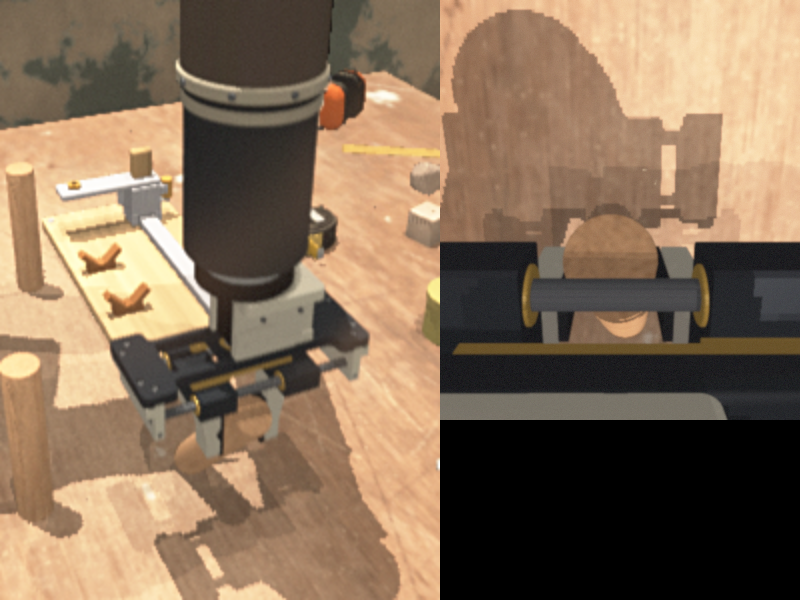

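The dowel is tilting between the pads as planned. In the wrist view its end face turns towards the camera at about (612,255). I'll continue the arc.

Emit:
send_rows(
  steps=[
    {"dp": [14,0,9],"roll": 0,"jaw": 20},
    {"dp": [27,0,20],"roll": 0,"jaw": 20},
    {"dp": [38,0,33],"roll": 0,"jaw": 20},
    {"dp": [47,0,47],"roll": 0,"jaw": 20},
    {"dp": [55,0,63],"roll": 0,"jaw": 20},
  ],
)

```text
time_s: 4.72
tcp_pos: [0.4283, -0.4038, 0.0443]
eef_rot: [180.0, 0.0, -89.8]
contact_force: [-0.5, 0.9, -1.1]
gripper_width: 0.033
gripper_force: 3.0
```

Emit:
send_rows(
  steps=[
    {"dp": [4,0,9],"roll": 0,"jaw": 20},
    {"dp": [7,0,17],"roll": 0,"jaw": 20},
    {"dp": [9,0,24],"roll": 0,"jaw": 20},
    {"dp": [9,0,26],"roll": 0,"jaw": 20},
    {"dp": [9,0,26],"roll": 0,"jaw": 20},
  ],
)

```text
time_s: 5.35
tcp_pos: [0.4286, -0.4123, 0.0197]
eef_rot: [-180.0, -0.0, -89.8]
contact_force: [-0.8, 0.1, -1.2]
gripper_width: 0.0333
gripper_force: 3.0
```

Run:
```python
from h import *
c=cap('side','s3.png'); w=cap('wrist'); t=cap('top')
s=r.get_state();print(s['tcp_pos'],s['contact_force'],s['gripper_width'])
o=np.zeros((600,800,3),np.uint8);o[:,:440]=cv2.resize(c['image'][150:400,200:400],(440,600));o[:300,440:]=cv2.resize(w['image'][:,80:480],(360,300))
o[300:,440:]=cv2.resize(t['image'][200:325,330:480],(360,300))
cv2.imwrite('pics/s3c.png',o)
```

```text
[ 0.42868025 -0.41229657  0.01998742] [ 0.87498164  0.08494466 -0.90929892] 0.03277058154832471
```

View pics/s3c.png

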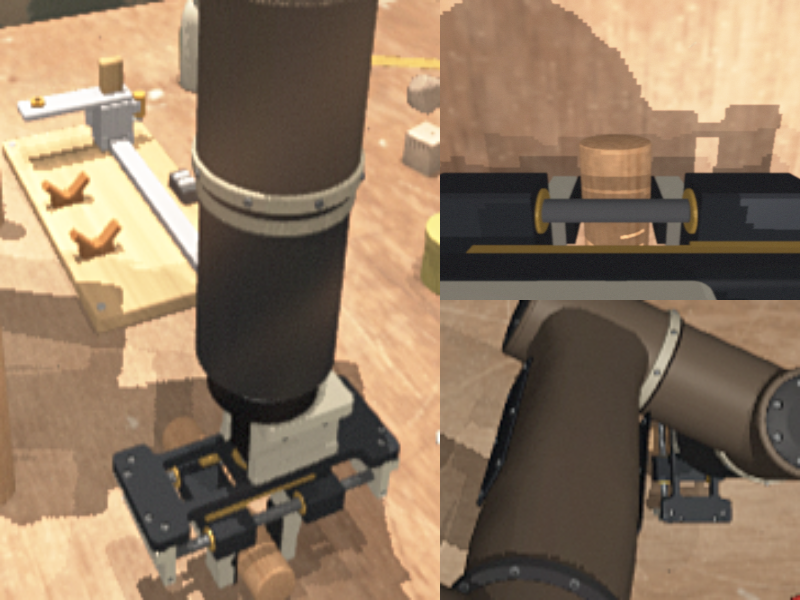

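The dowel now lies nearly flat between the fingers, with its far end visible at about (615,150) in the wrist inset. I'll open slightly, slide 48 mm back to mid-length and regrip.

Emit:
send_rows(
  steps=[
    {"dp": [0,0,0],"roll": 0,"jaw": 44},
    {"dp": [0,0,1],"roll": 0,"jaw": 44},
    {"dp": [-10,0,2],"roll": 0,"jaw": 44},
    {"dp": [-30,0,2],"roll": 0,"jaw": 44},
    {"dp": [-48,0,2],"roll": 0,"jaw": 44},
  ],
)

```text
time_s: 6.12
tcp_pos: [0.428, -0.3627, 0.0175]
eef_rot: [180.0, 0.0, -89.8]
contact_force: [0.1, 0.3, -0.1]
gripper_width: 0.0387
gripper_force: 0.0
```

Emit:
send_rows(
  steps=[
    {"dp": [0,0,0],"roll": 0,"jaw": 44},
    {"dp": [0,0,0],"roll": 0,"jaw": 20},
    {"dp": [0,0,0],"roll": 0,"jaw": 20},
    {"dp": [0,0,0],"roll": 0,"jaw": 20},
    {"dp": [0,0,0],"roll": 0,"jaw": 20},
  ],
  newtons=20,
)

```text
time_s: 6.75
tcp_pos: [0.4286, -0.3645, 0.0178]
eef_rot: [-180.0, -0.0, -89.8]
contact_force: [0.9, 3.3, 4.9]
gripper_width: 0.0325
gripper_force: 20.0
```

Emit:
send_rows(
  steps=[
    {"dp": [0,0,-25],"roll": 0,"jaw": 20},
    {"dp": [0,0,-60],"roll": 0,"jaw": 20},
    {"dp": [0,0,-110],"roll": 0,"jaw": 20},
    {"dp": [0,0,-160],"roll": 0,"jaw": 20},
    {"dp": [0,0,-160],"roll": 0,"jaw": 20},
  ],
)

```text
time_s: 7.38
tcp_pos: [0.4301, -0.3659, 0.1816]
eef_rot: [-179.6, -0.2, -89.8]
contact_force: [-0.1, -0.2, -1.6]
gripper_width: 0.0323
gripper_force: 20.0
```

Run:
```python
from h import *
np.set_printoptions(precision=4,suppress=True)
c=cap('side','s4.png'); w=cap('wrist','w4.png'); t=cap('top','t4.png')
s=r.get_state();p=s['tcp_pos'];print(p,s['eef_rot'],s['contact_force'],s['moment'],s['gripper_width'])
for y in(-.083,0,.083): print(proj(w,p+[0,y,.004]),proj(c,p+[0,y,.004]))
o=np.zeros((600,800,3),np.uint8);o[:,:440]=cv2.resize(c['image'][100:350,200:400],(440,600));o[:300,440:]=cv2.resize(w['image'][:,80:480],(360,300))
o[300:,440:]=cv2.resize(t['image'][200:325,330:480],(360,300))
cv2.imwrite('pics/s4c.png',o)
```

```text
[ 0.4275 -0.3642  0.1765] [179.9291   0.0541 -89.8142] [ 0.3014  0.8586 -2.3932] [ 0.1027 -0.0306 -0.0071] 0.03258127688273603
[279.7263  84.3776] [331.1086 319.6621]
[278.395 283.271] [304.437  285.3625]
[277.3914 433.207 ] [282.4333 257.0657]
```

View pics/s4c.png

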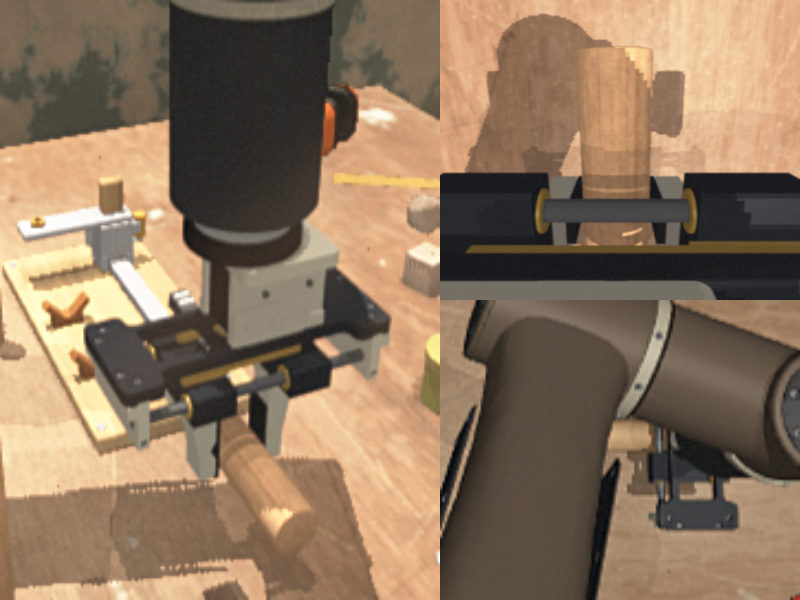

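The dowel is level and gripped at mid-length. Its end face is at side pixel (332,321), against (331,320) predicted. Next I carry it to the cradle.

Emit:
send_rows(
  steps=[
    {"dp": [-30,0,-10],"roll": 0,"jaw": 20},
    {"dp": [-90,-6,-10],"roll": 0,"jaw": 20},
    {"dp": [-150,-12,-10],"roll": 0,"jaw": 20},
    {"dp": [-210,-18,-10],"roll": 0,"jaw": 20},
    {"dp": [-270,-24,-10],"roll": 0,"jaw": 20},
  ],
)

```text
time_s: 8.15
tcp_pos: [0.4502, -0.0927, 0.1861]
eef_rot: [179.8, -0.0, -89.8]
contact_force: [1.6, 0.4, -1.0]
gripper_width: 0.0328
gripper_force: 20.0
```

Emit:
send_rows(
  steps=[
    {"dp": [-50,0,0],"roll": 0,"jaw": 20},
    {"dp": [-95,0,15],"roll": 0,"jaw": 20},
    {"dp": [-116,0,40],"roll": 0,"jaw": 20},
    {"dp": [-116,0,70],"roll": 0,"jaw": 20},
    {"dp": [-116,0,70],"roll": 0,"jaw": 20},
  ],
)

```text
time_s: 8.78
tcp_pos: [0.4483, 0.0209, 0.1147]
eef_rot: [179.6, -0.2, -89.8]
contact_force: [0.3, -0.3, -0.3]
gripper_width: 0.0324
gripper_force: 20.0
```

Run:
```python
from h import *
np.set_printoptions(precision=4,suppress=True)
c=cap('side','s5.png'); w=cap('wrist','w5.png')
s=r.get_state();p=s['tcp_pos'];print(p,s['eef_rot'],s['contact_force'],s['gripper_width'])
# expected: saddle centre -y one in wrist; dowel end
print('end',proj(w,p+[0,-.083,-.001]),proj(c,p+[0,-.083,-.001]),'saddle V bottom -y',proj(w,[.45,-.0285,.026]))
o=np.zeros((600,800,3),np.uint8);o[:,:400]=cv2.resize(c['image'][130:310,190:310],(400,600));o[:400,400:]=cv2.resize(w['image'][:280,140:420],(400,400))
cv2.imwrite('pics/s5c.png',o)
```

```text
[0.4505 0.0213 0.1173] [179.9058  -0.0707 -89.7746] [-0.0125 -0.229  -0.7503] 0.03225181347026701
end [273.8081  83.0175] [250.2463 225.4771] saddle V bottom -y [274.5545 147.7452]
```

View pics/s5c.png

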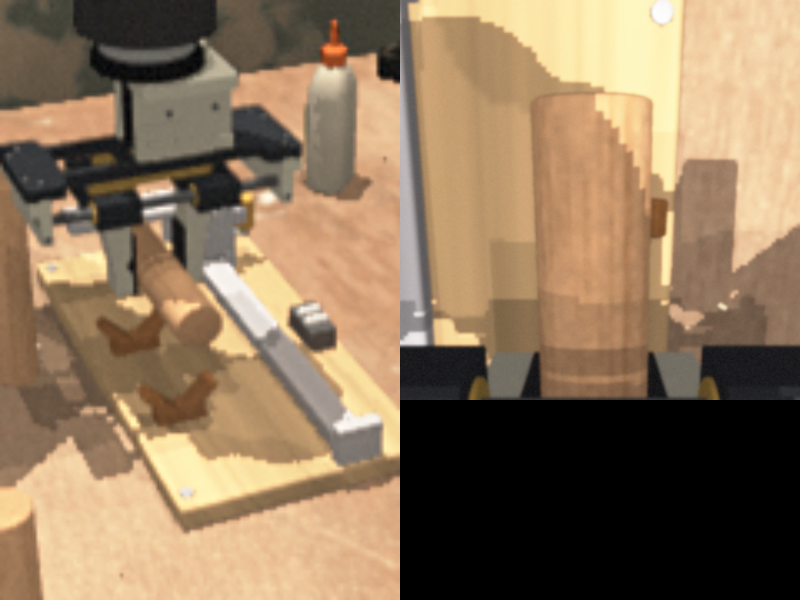

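In the wrist inset the dowel's axis is at column 274. The saddle's visible -x tip is at crop (667,215), which is pixel (327,151). I'll check the lateral alignment from that tip.

Run:
```python
from h import *
import pickle
np.set_printoptions(precision=4,suppress=True)
d=pickle.load(open('c0.pkl','rb'));T=d['top'];W=pickle.load(open('w1.pkl','rb'));w=cap('wrist')
t=lambda x,y:(195+x/3.9-.4,190+y/3.9-.4)
a=w['image'].astype(int); hs=cv2.cvtColor(w['image'],cv2.COLOR_BGR2HSV)
print('now tip',onz(w,(326.7,151),.049))
for x in(254,387): print('top',onz(T,t(x,202),.049)[:2],onz(T,t(x,277),.049)[:2])
# saddles in W by colour
hw=cv2.cvtColor(W['image'],cv2.COLOR_BGR2HSV)
m=((hw[...,0]<14)&(hw[...,1]>140)&(hw[...,2]>60)).astype(np.uint8); m[:, :280]=0;m[:,350:]=0;m[150:]=0
n,l,s,_=cv2.connectedComponentsWithStats(m)
for q in s[1:]:
    if q[4]>150: x0,y0,ww,hh,A=q;print(q,onz(W,(x0,y0+hh/2),.049)[:2],onz(W,(x0+ww-1,y0+hh/2),.049)[:2])
```

```text
now tip [ 0.4202 -0.0285  0.049 ]
top [0.4777 0.0707] [0.4226 0.0701]
top [ 0.478  -0.0275] [ 0.4229 -0.0276]
[294  28  51  18 399] [ 0.473  -0.0259] [ 0.422  -0.0259]
[291 126  47  14 299] [0.4748 0.07  ] [0.4246 0.07  ]
```

Cradle centre is at about (0.449, 0.0215) and the TCP at (0.4505, 0.0213). I'll lower it and release.

Emit:
send_rows(
  steps=[
    {"dp": [0,1,20],"roll": 0,"jaw": 20},
    {"dp": [0,1,40],"roll": 0,"jaw": 20},
    {"dp": [0,1,55],"roll": 0,"jaw": 20},
    {"dp": [0,1,62],"roll": 0,"jaw": 20},
    {"dp": [0,1,62],"roll": 0,"jaw": 20},
  ],
)

```text
time_s: 9.55
tcp_pos: [0.45, 0.0216, 0.056]
eef_rot: [-180.0, 0.0, -89.8]
contact_force: [0.1, -0.2, -1.6]
gripper_width: 0.0325
gripper_force: 20.0
```

Emit:
send_rows(
  steps=[
    {"dp": [0,0,2],"roll": 0,"jaw": 20},
    {"dp": [0,0,4],"roll": 0,"jaw": 20},
    {"dp": [0,0,4],"roll": 0,"jaw": 20},
  ],
)

```text
time_s: 9.93
tcp_pos: [0.4496, 0.0218, 0.0528]
eef_rot: [-180.0, 0.0, -89.8]
contact_force: [-8.0, 2.3, 11.7]
gripper_width: 0.0326
gripper_force: 20.0
```

Emit:
send_rows(
  steps=[
    {"dp": [0,0,0],"roll": 0,"jaw": 25},
    {"dp": [0,1,0],"roll": 0,"jaw": 45},
    {"dp": [0,1,0],"roll": 0,"jaw": 60},
    {"dp": [0,1,0],"roll": 0,"jaw": 70},
    {"dp": [0,1,0],"roll": 0,"jaw": 70},
  ],
  newtons=5,
)

```text
time_s: 10.55
tcp_pos: [0.4489, 0.0218, 0.0516]
eef_rot: [-180.0, 0.0, -89.8]
contact_force: [-0.1, 0.2, -0.7]
gripper_width: 0.0598
gripper_force: 0.0
```

Emit:
send_rows(
  steps=[
    {"dp": [0,0,-20],"roll": 0,"jaw": 70},
    {"dp": [0,0,-60],"roll": 0,"jaw": 70},
    {"dp": [0,0,-120],"roll": 0,"jaw": 90},
    {"dp": [0,0,-180],"roll": 0,"jaw": 90},
    {"dp": [0,0,-200],"roll": 0,"jaw": 90},
  ],
)

```text
time_s: 11.18
tcp_pos: [0.4502, 0.0221, 0.2556]
eef_rot: [-179.7, 0.1, -89.8]
contact_force: [-0.4, 0.0, -0.7]
gripper_width: 0.0784
gripper_force: 0.0
```

Run:
```python
from h import *
np.set_printoptions(precision=4,suppress=True)
w=cap('wrist','w6.png'); s=r.get_state();p=s['tcp_pos'];print(p,s['eef_rot'],s['contact_force'])
def seg(X,ax,c=w,rg=np.arange(-.05,.0501,.0025)):
    h=cv2.cvtColor(c['image'],cv2.COLOR_BGR2HSV)
    for u in rg:
        q=proj(c,np.array(X)+u*np.array(ax)); x,y=np.round(q).astype(int)
        print('%.1f:%s'%(u*1e3,h[y,x].tolist() if 0<=x<560 and 0<=y<420 else None),end=' ')
    print()
print('across'); seg([.449,-.045,.06],[1,0,0],rg=np.arange(-.03,.031,.0025))
print('end -y');seg([.449,-.0615,.064],[0,1,0],rg=np.arange(-.02,.021,.002))
T=cap('top','t6.png');S=cap('side','s6.png');print('S end',proj(S,[.449,-.0615,.049]))
seg([.449,-.0615,.049],[0,0,1],c=S,rg=np.arange(-.03,.031,.003))
```

```text
[0.4506 0.0222 0.2566] [-179.5957    0.1305  -89.7425] [1.1858 0.2865 2.3344]
across
-30.0:[16, 114, 175] -27.5:[17, 112, 169] -25.0:[17, 109, 154] -22.5:[17, 110, 148] -20.0:[16, 113, 140] -17.5:[13, 122, 123] -15.0:[14, 119, 143] -12.5:[14, 124, 146] -10.0:[13, 117, 163] -7.5:[13, 120, 159] -5.0:[14, 116, 165] -2.5:[15, 117, 166] -0.0:[14, 121, 173] 2.5:[13, 116, 162] 5.0:[13, 120, 164] 7.5:[13, 118, 155] 10.0:[13, 115, 144] 12.5:[15, 113, 140] 15.0:[17, 114, 165] 17.5:[17, 109, 161] 20.0:[17, 112, 160] 22.5:[18, 112, 164] 25.0:[16, 108, 168] 27.5:[16, 112, 166] 30.0:[15, 114, 165] 
end -y
-20.0:[20, 98, 241] -18.0:[21, 99, 240] -16.0:[21, 98, 242] -14.0:[20, 99, 241] -12.0:[20, 96, 242] -10.0:[20, 101, 237] -8.0:[16, 110, 186] -6.0:[16, 116, 162] -4.0:[15, 110, 222] -2.0:[18, 104, 241] -0.0:[17, 106, 241] 2.0:[16, 110, 239] 4.0:[14, 117, 220] 6.0:[14, 117, 187] 8.0:[13, 115, 180] 10.0:[13, 117, 172] 12.0:[14, 116, 171] 14.0:[14, 116, 173] 16.0:[13, 117, 176] 18.0:[14, 122, 170] 20.0:[14, 120, 164] 
S end [250.2338 250.9456]
-30.0:[16, 112, 144] -27.0:[16, 106, 116] -24.0:[15, 103, 116] -21.0:[16, 114, 114] -18.0:[13, 113, 120] -15.0:[14, 116, 119] -12.0:[14, 118, 123] -9.0:[14, 113, 126] -6.0:[14, 116, 128] -3.0:[13, 113, 126] -0.0:[14, 117, 126] 3.0:[15, 119, 129] 6.0:[14, 116, 130] 9.0:[14, 116, 128] 12.0:[13, 115, 155] 15.0:[17, 107, 255] 18.0:[13, 121, 198] 21.0:[13, 115, 173] 24.0:[13, 122, 163] 27.0:[15, 118, 166] 30.0:[17, 110, 188]
```

The dowel lies in the V, let go, with its -y end at about y = -0.065, so it is centred within about 5 mm. Next is the handle: I turn the tool 90° and move above it.

Emit:
send_rows(
  steps=[
    {"dp": [-20,-20,0],"roll": -0.18,"jaw": 90},
    {"dp": [-50,-40,0],"roll": -0.36,"jaw": 90},
    {"dp": [-80,-60,0],"roll": -0.54,"jaw": 90},
    {"dp": [-110,-80,0],"roll": -0.72,"jaw": 90},
    {"dp": [-130,-93,0],"roll": -0.9,"jaw": 90},
  ],
)

```text
time_s: 11.95
tcp_pos: [0.5413, 0.153, 0.2492]
eef_rot: [179.8, 0.1, -37.8]
contact_force: [0.2, -2.0, -0.8]
gripper_width: 0.0787
gripper_force: 0.0
```

Emit:
send_rows(
  steps=[
    {"dp": [0,0,0],"roll": -0.18,"jaw": 90},
    {"dp": [0,0,0],"roll": -0.36,"jaw": 90},
    {"dp": [0,0,0],"roll": -0.54,"jaw": 90},
    {"dp": [0,0,0],"roll": -0.67,"jaw": 90},
    {"dp": [0,0,0],"roll": -0.67,"jaw": 90},
  ],
)

```text
time_s: 12.58
tcp_pos: [0.5406, 0.1518, 0.2498]
eef_rot: [179.9, 0.1, 0.1]
contact_force: [0.5, -0.8, 0.1]
gripper_width: 0.0791
gripper_force: 0.0
```

Run:
```python
from h import *
import pickle
np.set_printoptions(precision=4,suppress=True)
w=cap('wrist','w7.png'); s=r.get_state();print(s['tcp_pos'],s['eef_rot'],s['joints'])
pickle.dump(w,open('w7.pkl','wb'))
print('handle px',proj(w,[.543,.172,.126]),'ridge px',proj(w,[.581,.033,.023]),'bush',proj(w,[.4488,.173,.085]))
hs=cv2.cvtColor(w['image'],cv2.COLOR_BGR2HSV)
cx,cy=np.round(proj(w,[.543,.172,.126])).astype(int)
for y in range(cy-30,cy+45,8): print(y,' '.join('%d/%d/%d'%tuple(hs[y,x]) for x in range(max(0,cx-40),min(560,cx+41),8)))
cx,cy=np.round(proj(w,[.581,.033,.023])).astype(int)
print('block',cx)
for y in range(cy-16,cy+17,8): print(y,hs[min(y,419),max(0,cx-40):cx+41:3,2].tolist())
```

```text
[0.5407 0.1519 0.2501] [179.9314   0.1184   0.0095] [ 35.6441   9.6307 -12.9154  -0.0143 -67.5902  54.3709]
handle px [247.9477 203.0902] ridge px [389.499  142.5655] bush [251.8002 287.2875]
173 162/12/105 10/7/110 173/9/111 0/2/110 173/8/124 0/10/130 170/12/133 0/10/125 165/11/96 168/11/111 168/11/112
181 158/10/100 165/5/111 173/9/111 0/9/111 8/19/110 16/122/90 11/76/97 0/11/134 168/13/99 175/13/115 160/7/110
189 6/13/97 165/14/111 174/12/110 165/13/114 16/120/106 17/122/115 15/97/87 0/8/134 8/11/97 170/7/112 165/5/108
197 15/93/104 17/116/127 16/114/128 160/7/109 16/120/100 17/116/114 18/97/92 174/10/134 13/58/102 16/113/126 16/114/128
205 17/108/127 16/115/124 16/111/133 150/7/106 16/117/98 15/125/126 15/88/96 168/10/133 14/66/108 16/108/127 15/110/130
213 17/107/126 17/110/130 17/112/132 173/10/107 17/119/105 15/118/125 14/50/97 158/9/114 16/108/158 16/107/159 16/109/162
221 16/109/136 16/113/136 16/110/132 175/14/107 176/19/110 14/75/125 0/5/109 168/12/108 16/112/130 16/109/141 16/114/137
229 17/108/137 15/111/136 17/107/138 0/14/112 175/12/128 175/12/132 8/8/128 173/9/117 16/
[... 232 characters left out ...]
144 16/114/141 17/108/142
block 389
127 [111, 111, 111, 112, 114, 110, 111, 111, 107, 109, 110, 109, 111, 114, 111, 109, 107, 111, 108, 113, 109, 109, 112, 125, 131, 133, 131]
135 [146, 146, 145, 148, 146, 124, 88, 64, 68, 70, 69, 71, 86, 78, 65, 67, 73, 82, 75, 77, 91, 111, 140, 188, 232, 232, 232]
143 [149, 146, 150, 149, 146, 113, 46, 47, 65, 67, 66, 108, 139, 143, 83, 70, 114, 148, 133, 68, 64, 63, 136, 222, 229, 230, 230]
151 [142, 142, 140, 142, 144, 105, 28, 50, 63, 64, 74, 110, 147, 131, 71, 81, 123, 149, 119, 66, 60, 73, 149, 226, 226, 227, 226]
159 [157, 157, 154, 154, 155, 148, 146, 147, 145, 142, 134, 145, 138, 134, 138, 137, 138, 137, 139, 150, 154, 156, 201, 240, 240, 242, 240]
```

Run:
```python
from h import *
import pickle
np.set_printoptions(precision=4,suppress=True)
w=pickle.load(open('w7.pkl','rb'));hs=cv2.cvtColor(w['image'],cv2.COLOR_BGR2HSV)
for y in(193,203,211): print(y,[(x,)+tuple(hs[y,x].tolist()) [1:] for x in range(230,266,2)])
b=w['image'][141:154,340:420].mean(2).mean(0);print([(340+i,int(v)) for i,v in enumerate(b) if 30<i<68])
for x in(386,400.5,393): print(onz(w,(x,147),.023))
for x in(238,240,254,256,258): print(x,onz(w,(x,203),.126))
```

```text
193 [(230, 16, 96), (232, 11, 111), (234, 16, 115), (236, 11, 112), (238, 81, 97), (240, 121, 101), (242, 119, 103), (244, 114, 105), (246, 118, 106), (248, 120, 119), (250, 119, 133), (252, 120, 119), (254, 128, 98), (256, 97, 89), (258, 13, 139), (260, 9, 146), (262, 8, 150), (264, 10, 134)]
203 [(230, 20, 100), (232, 7, 108), (234, 5, 112), (236, 14, 110), (238, 71, 90), (240, 118, 93), (242, 125, 98), (244, 119, 107), (246, 119, 114), (248, 120, 130), (250, 122, 146), (252, 119, 137), (254, 114, 119), (256, 107, 93), (258, 13, 142), (260, 7, 146), (262, 8, 150), (264, 9, 135)]
211 [(230, 45, 103), (232, 5, 108), (234, 9, 112), (236, 11, 115), (238, 66, 100), (240, 118, 108), (242, 121, 114), (244, 122, 115), (246, 115, 115), (248, 122, 117), (250, 121, 145), (252, 122, 142), (254, 123, 122), (256, 58, 101), (258, 8, 132), (260, 9, 139), (262, 13, 142), (264, 12, 130)]
[(371, 55), (372, 62), (373, 63), (374, 63), (375, 64), (376, 64), (377, 64), (378, 63), (379, 66), (380, 76), (381, 91), (382, 105), (383, 115), (384, 126), (385, 137), (386, 144), (387, 143), (388, 133), (389, 121), (390, 101), (391, 75), (392, 64), (393, 66), (394, 75), (395, 90), (396, 104), (397, 113), (398, 124), (399, 135), (400, 144), (401, 143), (402, 135), (403, 122), (404, 104), (405, 76), (406, 63), (407, 61)]
[0.5765 0.0362 0.023 ]
[0.5765 0.0212 0.023 ]
[0.5765 0.029  0.023 ]
238 [0.5431 0.1797 0.126 ]
240 [0.5431 0.1782 0.126 ]
254 [0.5431 0.1673 0.126 ]
256 [0.5431 0.1657 0.126 ]
258 [0.5431 0.1642 0.126 ]
```

The handle's top centre is at (0.543, 0.172) and the notch at y of about 0.03. The carriage therefore has about 140 mm to slide towards -y. I'll descend and pinch the handle.

Emit:
send_rows(
  steps=[
    {"dp": [2,-20,0],"roll": 0,"jaw": 80},
    {"dp": [2,-20,50],"roll": 0,"jaw": 80},
    {"dp": [2,-20,100],"roll": 0,"jaw": 80},
    {"dp": [2,-20,135],"roll": 0,"jaw": 80},
    {"dp": [2,-20,145],"roll": 0,"jaw": 80},
  ],
)

```text
time_s: 13.25
tcp_pos: [0.542, 0.172, 0.1041]
eef_rot: [179.9, 0.2, 0.1]
contact_force: [0.1, 0.8, 0.2]
gripper_width: 0.0702
gripper_force: 0.0
```

Emit:
send_rows(
  steps=[
    {"dp": [0,0,0],"roll": 0,"jaw": 45},
    {"dp": [0,0,0],"roll": 0,"jaw": 25},
    {"dp": [0,0,0],"roll": 0,"jaw": 5},
    {"dp": [0,0,0],"roll": 0,"jaw": 5},
    {"dp": [0,0,0],"roll": 0,"jaw": 5},
  ],
  newtons=30,
)

```text
time_s: 13.88
tcp_pos: [0.5433, 0.1722, 0.107]
eef_rot: [-180.0, -0.0, 0.2]
contact_force: [0.6, -0.1, -0.8]
gripper_width: 0.0256
gripper_force: 0.0
```

Emit:
send_rows(
  steps=[
    {"dp": [0,0,0],"roll": 0,"jaw": 5},
    {"dp": [0,0,0],"roll": 0,"jaw": 5},
    {"dp": [0,0,0],"roll": 0,"jaw": 5},
  ],
)

```text
time_s: 14.25
tcp_pos: [0.5432, 0.1722, 0.1067]
eef_rot: [-180.0, -0.0, 0.2]
contact_force: [0.1, 0.8, 2.8]
gripper_width: 0.0138
gripper_force: 30.0
```

The handle is pinched at a width of 13.8 mm. I'll slide along tool +y and stop short of the ridge.

Emit:
send_rows(
  steps=[
    {"dp": [0,10,0],"roll": 0,"jaw": 5},
    {"dp": [0,30,0],"roll": 0,"jaw": 5},
    {"dp": [0,50,0],"roll": 0,"jaw": 5},
    {"dp": [0,65,0],"roll": 0,"jaw": 5},
    {"dp": [0,70,0],"roll": 0,"jaw": 5},
  ],
)

```text
time_s: 14.88
tcp_pos: [0.5429, 0.1004, 0.1067]
eef_rot: [180.0, 0.0, 0.1]
contact_force: [-4.9, 2.7, 5.7]
gripper_width: 0.0138
gripper_force: 30.0
```

Emit:
send_rows(
  steps=[
    {"dp": [0,15,0],"roll": 0,"jaw": 5},
    {"dp": [0,30,0],"roll": 0,"jaw": 5},
    {"dp": [0,42,0],"roll": 0,"jaw": 5},
    {"dp": [0,46,0],"roll": 0,"jaw": 5},
    {"dp": [0,46,0],"roll": 0,"jaw": 5},
  ],
)

```text
time_s: 15.5
tcp_pos: [0.5427, 0.0546, 0.1067]
eef_rot: [179.9, 0.1, 0.1]
contact_force: [-4.8, -1.5, 6.9]
gripper_width: 0.0137
gripper_force: 30.0
```

Emit:
send_rows(
  steps=[
    {"dp": [-1,3,0],"roll": 0,"jaw": 5},
    {"dp": [-1,3,0],"roll": 0,"jaw": 5},
  ],
)

```text
time_s: 15.75
tcp_pos: [0.5426, 0.0523, 0.1067]
eef_rot: [180.0, -0.0, 0.2]
contact_force: [-1.3, -0.7, 4.4]
gripper_width: 0.014
gripper_force: 30.0
```

Emit:
send_rows(
  steps=[
    {"dp": [0,3,0],"roll": 0,"jaw": 5},
    {"dp": [0,3,0],"roll": 0,"jaw": 5},
  ],
)

```text
time_s: 16.0
tcp_pos: [0.5426, 0.0497, 0.1067]
eef_rot: [180.0, -0.0, 0.2]
contact_force: [-1.1, -1.2, 4.8]
gripper_width: 0.0138
gripper_force: 30.0
```

Emit:
send_rows(
  steps=[
    {"dp": [0,3,0],"roll": 0,"jaw": 5},
    {"dp": [0,3,0],"roll": 0,"jaw": 5},
  ],
)

```text
time_s: 16.25
tcp_pos: [0.5426, 0.0477, 0.1067]
eef_rot: [-179.9, -0.0, 0.2]
contact_force: [-3.7, 5.0, 6.6]
gripper_width: 0.0137
gripper_force: 30.0
```

Emit:
send_rows(
  steps=[
    {"dp": [0,3,0],"roll": 0,"jaw": 5},
    {"dp": [0,3,0],"roll": 0,"jaw": 5},
  ],
)

```text
time_s: 16.5
tcp_pos: [0.5426, 0.0447, 0.1067]
eef_rot: [-180.0, -0.0, 0.2]
contact_force: [-2.5, 4.0, 5.2]
gripper_width: 0.0139
gripper_force: 30.0
```

Emit:
send_rows(
  steps=[
    {"dp": [0,3,0],"roll": 0,"jaw": 5},
    {"dp": [0,3,0],"roll": 0,"jaw": 5},
  ],
)

```text
time_s: 16.75
tcp_pos: [0.5426, 0.041, 0.1067]
eef_rot: [180.0, 0.0, 0.2]
contact_force: [-2.2, -1.7, 6.6]
gripper_width: 0.0137
gripper_force: 30.0
```

Emit:
send_rows(
  steps=[
    {"dp": [0,3,0],"roll": 0,"jaw": 5},
    {"dp": [0,3,0],"roll": 0,"jaw": 5},
  ],
)

```text
time_s: 17.0
tcp_pos: [0.5426, 0.0374, 0.1067]
eef_rot: [179.9, 0.0, 0.2]
contact_force: [-0.1, -5.3, 4.3]
gripper_width: 0.0139
gripper_force: 30.0
```

The ball passed the first crest at y of about 0.042 and is now pulling forward with -5.3 N, so the notch should be near 0.035. I'll go on in 1 mm steps.

Emit:
send_rows(
  steps=[
    {"dp": [0,1,0],"roll": 0,"jaw": 5},
    {"dp": [0,1,0],"roll": 0,"jaw": 5},
  ],
)

```text
time_s: 17.25
tcp_pos: [0.5425, 0.0363, 0.1067]
eef_rot: [179.9, 0.0, 0.2]
contact_force: [0.0, -4.3, 6.1]
gripper_width: 0.0139
gripper_force: 30.0
```

Emit:
send_rows(
  steps=[
    {"dp": [0,1,0],"roll": 0,"jaw": 5},
    {"dp": [0,1,0],"roll": 0,"jaw": 5},
  ],
)

```text
time_s: 17.5
tcp_pos: [0.5426, 0.0357, 0.1067]
eef_rot: [180.0, 0.0, 0.2]
contact_force: [-0.7, -1.7, 6.4]
gripper_width: 0.0141
gripper_force: 30.0
```

Emit:
send_rows(
  steps=[
    {"dp": [0,1,0],"roll": 0,"jaw": 5},
    {"dp": [0,1,0],"roll": 0,"jaw": 5},
  ],
)

```text
time_s: 17.75
tcp_pos: [0.5426, 0.035, 0.1067]
eef_rot: [180.0, 0.0, 0.2]
contact_force: [-1.5, 1.1, 5.5]
gripper_width: 0.0138
gripper_force: 30.0
```

Run:
```python
from h import *
np.set_printoptions(precision=4,suppress=True)
F=[]
for i in range(6):
    w=cap('top'); s=r.get_state(); F.append(np.r_[s['tcp_pos'],s['contact_force']])
print(np.array(F))
```

```text
[[ 0.5426  0.035   0.1067 -2.6226  0.0544  5.8825]
 [ 0.5426  0.035   0.1067 -2.6695 -0.7836  6.0445]
 [ 0.5426  0.035   0.1067 -2.2056 -0.4701  5.4676]
 [ 0.5425  0.035   0.1067 -2.8231 -0.7219  6.3609]
 [ 0.5426  0.035   0.1067 -1.7613  0.0532  5.3607]
 [ 0.5426  0.035   0.1067 -1.0114 -0.211   5.7985]]
```

The carriage rests at y = 0.035 with almost no net force along the rail. I'll check that the dowel has not shifted, then hand in.

Run:
```python
from h import *
a=cv2.imread('pics/s6.png');S=cap('side','s9.png');b=S['image']
q=[tuple(a[y,x]) for x,y in[(250,251)]]
A=a[235:272,232:268];res=cv2.matchTemplate(b[220:290,215:285],A,cv2.TM_CCOEFF_NORMED);_,v,_,l=cv2.minMaxLoc(res);print(v,l,'expected (17,15)')
s=r.get_state();print(s['time_s'],s['tcp_pos'],s['gripper_width'],s['gripper_force'],abs(s['qd']).max())
if v>.6 and abs(l[0]-17)<=1 and abs(l[1]-15)<=1: print(r.close_job())
```

```text
0.5914121270179749 (17, 15) expected (17,15)
18.1 [0.54258253 0.03501867 0.10669207] 0.013664118812111992 29.99532401561737 0.20763459519073196
```

The template match lands exactly where expected, so the dowel has not moved. The lower correlation score is probably the arm's shadow.

```bash
python3 -c "
from plant import r
print(r.close_job())"
```

```text
the job is handed in; nothing more can be done
None
```

I handed the job in at about 18 s: the farthest dowel lies released in the V cradle, centred within about 5 mm, and the carriage is at rest in the notch with the handle still gripped; the result of the judging was not shown.

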